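Put the hanging comb away and click the organiser cover shut

ROBOT

A 6-joint arm with a two-finger parallel gripper is mounted at the origin on the work surface. World frame = base frame: x ahead of the robot, y to its left, z up, the work surface at z = 0. Lengths are in m, angles in degrees, forces in N, time in s.
With the tool pointing down it reaches from about 0.25 to 0.725 m from the base axis. Payload 9.7 kg.
Tool frame: the origin (TCP) lies at the very end of the fingers, on their centre line; the grasp point (between the pads) lies 19 mm behind it; z points along the fingers, y is the line along which they close (so a half turn about z gives the same grasp; the last joint's range is limited). The gripper opens to 85 mm and grips with 20 to 120 N. Pads are 22 mm wide; open, the fingers measure 114 mm over their backs; the gripper's body (76 mm by 85 mm) begins 54 mm behind the grasp point. The pads swing forward as they close: fully open they stand 13 mm farther back than shut.
Start: joints at [75.401, 4.979, 10.078, 95.1, 0, 90], TCP at [0.139, 0.532, 0.202] pointing down, gripper open.
Joint ranges: [-179.16, 179.16], [-48.56, 103.87], [-65.8, 70.77], [-126.05, 130.52], [-82.76, 87.17], [-180, 180]. Speed limits (degrees/s): [127.2, 127.2, 147.25, 180, 180, 180].

INTERFACE

Orientations are given as [roll, pitch, yaw] about the fixed x, y, z axes, in that order (R = Rz(yaw) Ry(pitch) Rx(roll)).
In Python, from workcell import bot, viewer, finder gives the robot as it stands. The module is installed in compiled form; this text tells all that it offers.
- The arm moves only by the shell command python3 -m inch 'ROWS' [FORCE]. ROWS is JSON, a list that holds one entry, the list of rows, each a list of 7 numbers: the opening in per cent of the stroke, from 0 (shut) to 100 (fully open), then the shift along the tool's x, y, z in mm, then the turn, a rotation vector about the tool's x, y, z in degrees. In form: [[[grip, tx, ty, tz, ax, ay, az], ...]]. A call has 1 to 8 rows; each row shifts and turns the commanded pose from where the row before left it, along the tool's axes as they then stand; what a row does not reach is not made up. A row lasts 1/8 s, in which the tool goes at most 62.5 mm and 10.7 degrees, less where a joint would pass 70% of its speed; a pose out of reach is approached as far as the arm can. A call with a gripper value outside its range is refused whole. The fingers move at their own pace and stop on an object; FORCE is the grip in N (left out, the last holds). Time passes only in rows, so rows that do not move let the fingers close. It gives the time, the measured TCP pose, the force, the opening and the grip force at its end, in the units of the state.
- bot.get_obs(): the state, without advancing time (a new reading comes with each control period).
- viewer.camera(name): name is "scene" or "side" or "wrist"; returns a dict with "pixels" (480x640x3 uint8, red, green, blue), "vfov" (degrees; the focal length in pixels is half the picture's height over the tangent of half this angle, whatever the lens; pixels are square), "cx", "cy" (the principal point, pixels), "k1" (the pictures are not rectified: a ray, as slopes to the right and down, at radius r is drawn at 1 + k1 r^2 times it, then the intrinsics apply), "R" (3x3) and "t" (3): a world point X has camera coordinates R X + t. Camera axes: x right, y down, z forward; pixel columns grow to the right and rows downward; lengths in m; the calibration is good to about 2 mm. A picture is of the moment at which its call begins. There is no depth.
- bot.job_done(): hands the job in; it is judged then, once.
Trained networks look in the newest picture that a camera, given by its name, has taken for a name from the list of things; names that differ only in an ending like _2 or _b are one class to them, and where a whole thing is asked for, a point or a joint stands for the part that bears it (a point fixed in the world has none). Each returns a list of dicts, best first, with "conf" (0 to 1); they miss things now and then, are a little off and sometimes report something else, mostly with a low value. They report only what shows in the picture. A call takes as long as a camera call. They do not tell look-alikes from the thing itself.
- finder.outline_of(camera, thing): "pixels" (480x640 bool, what is visible of it) and "extent" ([centre column, centre row, width, height] in pixels, round what is visible of it).
- finder.mark_of(camera, thing): "position" ([column, row] in pixels: a listed point, or the origin of a listed thing).
The state is a dict: "time": time; "q": joint angles; "qd": joint speeds; "joint_efforts": joint torques, N m; "ee_pos": TCP position; "tcp_rot": TCP orientation; "wrist_force": force on the tool from outside, world axes, zero at the start; "torque": the same for the moment, N m; "opening": finger opening in m; "grasp_force": force on a finger pad.
Only numpy, scipy, OpenCV 4.12 (cv2) and the standard library are available. Lean on these libraries where they do the work, as an engineer would, in place of code of your own. Each camera call takes 0.05 s, during which the arm holds its last target. There are 200 camera calls.

TASK

Take the black comb off its hook, lower it (do not drop it) teeth down into the slot in the open end of the clear organiser so that it stands there upright, and let go. Then push the organiser's sliding cover by its orange tab all the way over the comb until the spring catch clicks and holds it fully closed. Leave the other things on the ledge where they are.

Things in the scene. Friction and masses are not known exactly. Their poses are not given: they have to be found in the camera images.
- comb_center (a point): Loose black pick comb, 52 mm wide (its y), 8 thick (x), 120 tall (z, up), teeth down, 50 g; this point is its centre, 60 mm above the tooth tips. Hanging hole 28 wide, 30 tall, from 20 to 50 mm above this point. Its straight long edges can be pinched at any height, also beside the hole, a finger each side of the hook arm. It hangs 60 mm out from the post, square to the arm, free to swing.
- stand: Fixed steel hook stand, z up. Origin under the centre of its base (90 mm across, 14 mm high). A post 12 mm thick carries at 200 mm height a round arm 7 mm thick, 85 mm long, pointing along the stand's own -x, with an upturned end. Nothing of it stands higher than that end.
- hook_tip (a point): Top of the arm's upturned end, 85 mm out from the post, 211.5 mm above the ledge and 8 mm above the top of the arm. The comb comes off if raised 9 to 22 mm from where it hangs and then drawn outwards (the stand's -x) by 40 mm or more.
- organiser: Clear acrylic organiser fixed on the ledge, 130 mm deep (its x), 250 long (y), 130 tall, walls 5, floor 4. Origin under its centre, z up. The comb's bay is its -y end (inside x -60 to 60, y -120 to -9 mm); two low white-edged walls across it, 65 mm high, make the slot. Cosmetics fill the rest. A grey catch housing sticks out 24 mm from its +x side at y = -31 mm, under the cover.
- slot (a point): Centre of the slot's floor, 4 mm above the ledge, 75 mm from the organiser's centre towards its -y. The slot is 24 mm wide (organiser y) between its 65 mm high walls and 120 mm long (organiser x): the comb stands in it with its width along the organiser's x, its top then 124 mm above the ledge, under the cover (underside 132 mm).
- cover (a joint): Travel (m) of the teal sliding cover (128 x 112 x 4 mm, top 136 mm above the ledge) along the organiser's -y: 0 = fully open, 0.112 = closed against its stop. Starts at 0 to 0.03. Sliding takes about 1 N. From 0.101 to 0.107 a sprung roller resists (6 to 7 N in all) and pushes back; past 0.109 it snaps behind a ridge, drives the cover to its stop and holds it.
- tab (a point): Centre of the orange push tab across the middle of the cover, moving with it: 72 mm wide (organiser x), 10 thick (y), standing 34 mm above the cover, from 136 to 170 mm above the ledge; this point is at 153 mm. With the cover at q it lies at organiser y = 47 mm - q. Push its +y face towards the organiser's -y.
- bottle: Bystander: green bottle with white cap, 52 mm across, 190 mm tall, standing beside the hook stand. Origin under its centre.
- cup: Bystander: blue ceramic cup, 72 mm across, 95 mm tall, behind the organiser. Origin under its centre.
- jar: Bystander: amber cream jar, 60 mm across, 50 mm tall, behind the organiser. Origin under its centre.
- soap: Bystander: white soap bar 90 x 58 x 28 mm. Origin under its centre.
- tin: Bystander: round lidded aluminium tin, 76 mm across, 36 mm tall. Origin under its centre.
- curler: Bystander: silver eyelash curler lying flat, 105 x 54 x 10 mm. Origin under its centre.
- hairbrush: Bystander: wooden hairbrush lying flat, 180 x 55 x 31 mm. Origin under its centre.
There are look-alikes about, which are no part of the job. What is meant by the part that bears comb_center is not pink, and is the smaller of those in its own colour. Leave any blue look-alike of the stand alone.

How it is judged (in metres and radians):
On the way, in this order (a step that is already met when the one before it is completed fails the run):
1. the comb is off the hook and carried clear of it (distance between comb_center and hook_tip above 0.11 m and height (world z) of comb_center above 0.12 m), for 0.1 s.
2. the comb stands upright in the slot, released, the cover still open (y of comb_center in the frame of organiser between -0.09 and -0.06 m and x of comb_center in the frame of organiser between -0.04 and 0.04 m and z of comb_center in the frame of organiser between 0.055 and 0.075 m and angle between comb_center's own z axis and vertical below 0.28 rad and contact force between the fingers and comb below 0.1 N and value of joint cover below 0.06 m), for 0.2 s.
3. the cover is pushed past its catch, fully closed (value of joint cover above 0.1095 m), for 0.2 s.
At the end, for the whole second after the job is handed in: The comb stands teeth down in the slot (its centre within 15 mm of the slot's mid-plane and 40 mm of the slot's middle lengthwise, 55 to 75 mm above the organiser's underside, leaning less than 0.28 rad), at rest, and the cover is held by its catch within 2.5 mm of its closed stop (y of comb_center in the frame of organiser between -0.09 and -0.06 m and x of comb_center in the frame of organiser between -0.04 and 0.04 m and z of comb_center in the frame of organiser between 0.055 and 0.075 m and angle between comb_center's own z axis and vertical below 0.28 rad and value of joint cover above 0.1095 m and linear speed of comb below 0.03 m/s and velocity of joint cover below 0.01 m/s); the robot touches nothing.
It fails at once if a bystander (bottle, cup, jar, soap, tin, curler or hairbrush) is shifted by more than 30 mm (distance of any of bottle, cup, jar, soap, tin, curler, hairbrush from where it was at the start of the episode above 0.03 m).
It fails at once if the comb is dropped (falls free from more than about 35 mm) (contact force between the fingers and comb below 0.02 N and linear speed of comb above 0.8 m/s).
It also fails if it takes over 51 s, if anything falls off the work surface, if the arm or the gripper's body presses on something with over 40 N, if the wrist force passes 120 N, or if a joint passes its speed limit or range.

## Working session

There is one attempt and no reset: what is moved stays moved. The work goes in short steps, Python scripts to look and compute and a shell command to move; the robot and the scene stay as the last step left them, time stands still between calls to the robot, and variables do not carry over. Pictures are saved under pics/ and viewed, at most 10 in all, crops included, and the job is handed in when it is done.

```bash
mkdir -p pics
cat > h.py <<'E'
import numpy as np, cv2
from workcell import bot, viewer, finder
def cam(n,save=None):
    c=viewer.camera(n)
    if save: cv2.imwrite('pics/'+save,c['pixels'][:,:,::-1])
    return c
def f(c): return 240/np.tan(np.radians(c['vfov']/2))
def ray(c,uv):
    d=(np.array(uv,float)-[c['cx'],c['cy']])/f(c); s=d.copy()
    for _ in range(20): s=d/(1+c['k1']*(s@s))
    R=np.array(c['R']); o=-R.T@np.array(c['t']); v=R.T@np.r_[s,1]
    return o,v/np.linalg.norm(v)
def proj(c,X):
    p=np.array(c['R'])@np.array(X,float)+np.array(c['t']); s=p[:2]/p[2]
    return s*(1+c['k1']*(s@s))*f(c)+[c['cx'],c['cy']]
def atz(c,uv,z):
    o,v=ray(c,uv); return o+v*(z-o[2])/v[2]
def tri(rs):
    A=0;b=0
    for o,v in rs:
        P=np.eye(3)-np.outer(v,v); A=A+P; b=b+P@o
    X=np.linalg.solve(A,b)
    return X,[np.linalg.norm((np.eye(3)-np.outer(v,v))@(X-o)) for o,v in rs]
E
python3 - <<'E'
from h import *
np.set_printoptions(precision=3,suppress=True)
for n in('scene','side','wrist'):
    c=cam(n,n+'0.png'); R=np.array(c['R']);print(n,-R.T@c['t'],R[2],c['vfov'])
    for t in['comb_center','stand','hook_tip','organiser','slot','tab','bottle','cup','jar','soap','tin','curler','hairbrush']:
        print(t,[(np.round(m['position']).astype(int).tolist(),round(m['conf'],2)) for m in finder.mark_of(n,t)[:4]])
E
```

```text
scene [1.186 0.568 1.049] [-0.483 -0.511 -0.711] 45.32152376531674
comb_center [([310, 170], 0.93), ([269, 164], 0.86), ([234, 167], 0.69)]
stand [([256, 223], 0.77), ([269, 175], 0.69)]
hook_tip [([276, 141], 0.71)]
organiser [([392, 329], 0.71)]
slot [([359, 312], 0.77)]
tab [([364, 240], 0.75), ([412, 292], 0.67)]
bottle [([280, 246], 0.61)]
cup []
jar [([343, 365], 0.56)]
soap [([416, 292], 0.31)]
tin [([451, 281], 0.58)]
curler [([365, 239], 0.57), ([267, 163], 0.56)]
hairbrush [([236, 315], 0.94)]
side [ 0.048 -0.857  0.953] [ 0.407  0.616 -0.674] 45.79242753570944
comb_center [([397, 382], 0.83), ([350, 317], 0.68), ([288, 381], 0.57)]
stand [([368, 349], 0.91), ([342, 442], 0.78)]
hook_tip [([304, 405], 0.76)]
organiser [([267, 228], 0.86), ([395, 258], 0.52), ([189, 254], 0.23)]
slot [([290, 243], 0.82)]
tab [([251, 176], 0.79)]
bottle [([344, 317], 0.8)]
cup [([339, 303], 0.57)]
jar [([310, 212], 0.58)]
soap [([262, 361], 0.58)]
tin [([187, 254], 0.78)]
curler [([245, 307], 0.86), ([269, 229], 0.37)]
hairbrush [([396, 258], 0.83), ([246, 310], 0.27)]
wrist [0.063 0.551 0.374] [ 0.294 -0.076 -0.953] 62.493819794531
comb_center []
stand []
hook_tip []
organiser []
slot []
tab []
bottle []
cup []
jar []
soap []
tin []
curler []
hairbrush []
```

View pics/scene0.png

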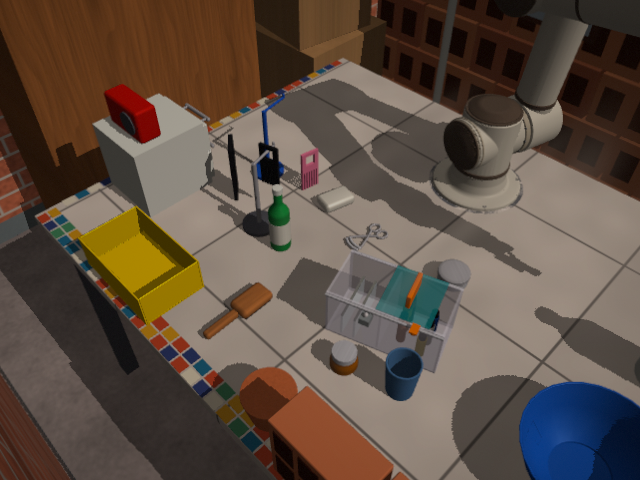

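View pics/side0.png

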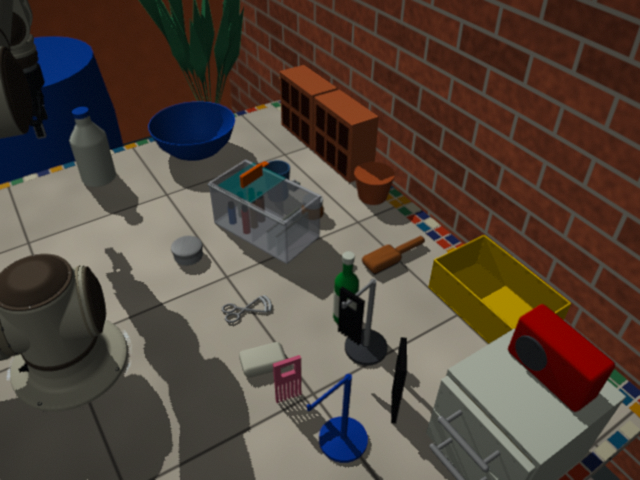

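Scene picture: three combs. The small black one is at scene (269,164) / side (350,317), on the grey stand with base at scene (256,223) / side (368,349). The larger black one is at scene (234,167) / side (397,382), and the pink one at scene (310,170) / side (288,381). The blue stand is a look-alike. By the description I choose the small black comb on the grey stand, and check it in a crop.

Run:
```python
from h import *
np.set_printoptions(precision=3,suppress=True)
s=cam('scene');d=cam('side')
a=cv2.resize(s['pixels'][120:255,215:345],(390,405),interpolation=cv2.INTER_CUBIC)
b=cv2.resize(d['pixels'][245:380,310:440],(390,405),interpolation=cv2.INTER_CUBIC)
cv2.imwrite('pics/crop1.png',np.hstack([a,b])[:,:,::-1])
def T(n,p,q): print(n,*tri([ray(s,p),ray(d,q)]))
T('comb',(269,164),(350,317));T('stand',(256,223),(368,349));T('big',(234,167),(397,382));T('pink',(310,170),(288,381))
T('slot',(359,312),(290,243));T('org',(392,329),(267,228));T('tab?',(412,292),(251,176))
for n,p,q in[('bottle',(280,246),(344,317)),('tin',(451,281),(187,254)),('hairbrush',(236,315),(396,258)),('jar',(343,365),(310,212)),('curler',(365,239),(245,307))]:
    print(n,atz(s,p,0),atz(d,q,0))
for c,k in((s,'scene'),(d,'side')):
  for t in('comb_center','tab','cover','cup','soap'):
    print(k,t,[(np.round(m['extent']).astype(int).tolist(),round(m['conf'],2)) for m in finder.outline_of(k,t)[:4]])
```

```text
comb [ 0.479 -0.314  0.155] [np.float64(0.0013386496297061398), np.float64(0.0013386496297060628)]
stand [ 0.544 -0.303  0.003] [np.float64(0.0027423391022111214), np.float64(0.002742339102211114)]
big [ 0.499 -0.44   0.085] [np.float64(0.0007740971321950091), np.float64(0.0007740971321951554)]
pink [ 0.341 -0.314  0.057] [np.float64(0.0005549926202394852), np.float64(0.0005549926202394303)]
slot [0.571 0.075 0.003] [np.float64(0.004258226157673533), np.float64(0.004258226157673551)]
org [0.552 0.157 0.001] [np.float64(0.0029905185492781353), np.float64(0.002990518549278199)]
tab? [0.539 0.188 0.149] [np.float64(0.0031366590545424556), np.float64(0.0031366590545426204)]
bottle [ 0.555 -0.202  0.   ] [ 0.551 -0.201  0.   ]
tin [0.344 0.167 0.   ] [0.339 0.174 0.   ]
hairbrush [ 0.769 -0.113  0.   ] [ 0.768 -0.112  0.   ]
jar [0.691 0.145 0.   ] [0.684 0.153 0.   ]
curler [ 0.385 -0.068  0.   ] [ 0.38  -0.058  0.   ]
scene comb_center [([233, 168, 14, 68], 0.67), ([311, 170, 14, 38], 0.65), ([267, 164, 19, 43], 0.64)]
scene tab [([411, 302, 71, 71], 0.78), ([258, 190, 28, 100], 0.19)]
scene cover [([413, 298, 71, 70], 0.66)]
scene cup [([402, 374, 43, 58], 0.74), ([412, 301, 72, 73], 0.71)]
scene soap [([338, 200, 37, 20], 0.95), ([258, 190, 27, 96], 0.61), ([453, 273, 31, 24], 0.54)]
side comb_center [([287, 380, 28, 41], 0.76), ([350, 317, 26, 56], 0.68), ([398, 381, 15, 89], 0.63)]
side tab [([251, 183, 68, 39], 0.72)]
side cover [([254, 182, 67, 40], 0.96)]
side cup [([281, 171, 22, 14], 0.86), ([322, 205, 0, 21], 0.47)]
side soap [([262, 360, 46, 38], 0.93), ([279, 171, 25, 22], 0.57)]
```

View pics/crop1.png

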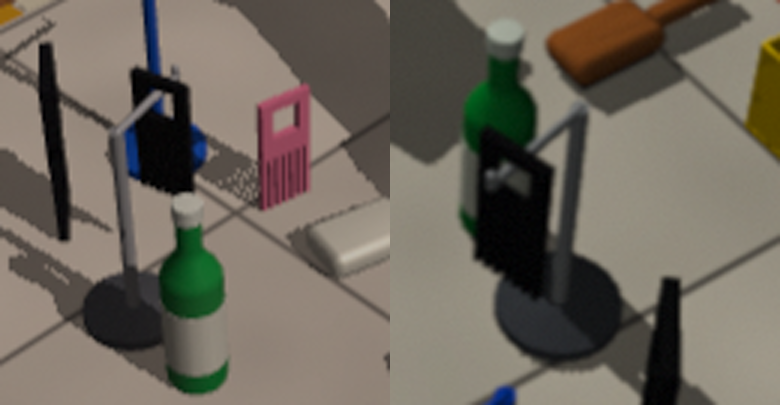

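The crop confirms it: the small black comb hangs by its hole on the grey hook arm. The arm tip is near scene (273,143) / side (344,302) and the post top near scene (254,164) / side (373,280). The big black comb stands apart.

Run:
```python
from h import *
np.set_printoptions(precision=3,suppress=True)
s=cam('scene');d=cam('side')
tip,e=tri([ray(s,(273.4,142.8)),ray(d,(344.3,302.5))]);post,e2=tri([ray(s,(254.3,164)),ray(d,(373.3,280.3))])
print(tip,e,post,e2)
print('comb z.1535',atz(s,(268,164),.1535),atz(d,(350,317),.1535))
print('base',atz(s,(256,223),.0),atz(d,(368,349),.0))
print('slot',atz(s,(359,312),.004),atz(d,(290,243),.004),'org',atz(s,(392,329),0),atz(d,(267,228),0))
o=bot.get_obs();print(o['ee_pos'],o['tcp_rot'],o['opening'],o['q'])
```

```text
[ 0.46  -0.317  0.209] [np.float64(3.684163808311871e-05), np.float64(3.684163808316605e-05)] [ 0.541 -0.294  0.201] [np.float64(0.0002894229218537133), np.float64(0.0002894229218535244)]
comb z.1535 [ 0.481 -0.319  0.153] [ 0.479 -0.312  0.153]
base [ 0.545 -0.307  0.   ] [ 0.543 -0.3    0.   ]
slot [0.568 0.078 0.004] [0.573 0.07  0.004] org [0.548 0.158 0.   ] [0.554 0.156 0.   ]
[0.139 0.532 0.202] [-179.996   -0.     165.4  ] 0.08522619851184608 [75.399  4.978 10.076 95.102  0.    89.999]
```

```bash
cat >> h.py <<'E'
from scipy.spatial.transform import Rotation as Ro
def go(x,y,z,yaw):
    "tool-axis shift (mm) and rotvec (deg) from the current pose to a tool-down pose"
    o=bot.get_obs(); R=Ro.from_euler('xyz',o['tcp_rot'],degrees=True); G=Ro.from_euler('xyz',[180,0,yaw],degrees=True)
    print('at',np.round(o['ee_pos'],4),np.round(o['tcp_rot'],1),'shift',np.round(R.inv().apply(np.array([x,y,z])-o['ee_pos'])*1000,1),'turn',np.round((R.inv()*G).as_rotvec(degrees=True),1),'t',o['time'])
E
python3 -m inch '[[[100,0,0,-50,0,0,0],[100,0,0,-50,0,0,0],[100,-27,-37,0,0,0,0],[100,-27,-37,0,0,0,0],[100,-27,-37,0,0,0,0],[100,-27,-37,0,0,0,0],[100,-27,-37,0,0,0,0],[100,-27,-37,0,0,0,0]]]' 40
python3 -m inch '[[[100,-27,-37,0,0,0,0],[100,-27,-37,0,0,0,0],[100,-27,-37,0,0,0,0],[100,-27,-37,0,0,0,0],[100,-27,-37,0,0,0,0],[100,-27,-37,0,0,0,0],[100,-27,-37,0,0,0,0],[100,-27,-37,0,0,0,0]]]'
python3 -c "
from h import *
go(.482,-.315,.30,195.9)"
```

```text
time: 3.8
ee_pos: [0.2397, 0.2752, 0.3026]
tcp_rot: [180.0, 0.0, 165.4]
wrist_force: [-0.5, -0.5, 0.1]
opening: 0.0852
grasp_force: 0.0
time: 4.8
ee_pos: [0.3741, -0.066, 0.3027]
tcp_rot: [180.0, 0.0, 165.4]
wrist_force: [0.4, 0.9, 0.8]
opening: 0.0853
grasp_force: 0.0
at [ 0.3741 -0.066   0.3027] [180.    0.  165.4] shift [-167.3 -213.7    2.8] turn [ -0.    0.  -30.5] t 4.8
```

```bash
python3 -m inch '[[[100,-33,-43,0,0,0,0],[100,-33,-43,0,0,0,0],[100,-33,-43,0,0,0,0],[100,-33,-43,0,0,0,0],[100,-35,-42,0,0,0,0],[100,0,0,0,0,0,-10.2],[100,0,0,0,0,0,-10.2],[100,0,0,0,0,0,-10.1]]]'
python3 - <<'E'
from h import *
np.set_printoptions(precision=3,suppress=True)
go(.482,-.315,.176,195.9)
c=cam('wrist','w1.png')
for t in('comb_center','hook_tip','stand'): print(t,[(np.round(m['position']).astype(int).tolist(),round(m['conf'],2)) for m in finder.mark_of('wrist',t)[:4]])
for X in[(.482,-.315,.1535),(.482,-.315,.2135),(.460,-.317,.2115),(.5425,-.297,.2)]: print(X,proj(c,X))
E
```

```text
time: 5.8
ee_pos: [0.4816, -0.3138, 0.3022]
tcp_rot: [180.0, -0.0, -163.8]
wrist_force: [-0.1, -0.4, 0.0]
opening: 0.0855
grasp_force: 0.0
at [ 0.482 -0.314  0.302] [ 180.    -0.  -163.8] shift [ -0.1  -1.4 126.2] turn [ 0.  -0.   0.3] t 5.8
comb_center [([185, 178], 0.64), ([317, 210], 0.6), ([352, 54], 0.6)]
hook_tip [([316, 196], 0.57)]
stand [([314, 229], 0.85), ([222, 62], 0.68), ([316, 210], 0.2)]
(0.482, -0.315, 0.1535) [311.673 208.981]
(0.482, -0.315, 0.2135) [311.498 229.64 ]
(0.46, -0.317, 0.2115) [317.706 198.023]
(0.5425, -0.297, 0.2) [312.184 303.299]
```

View pics/w1.png

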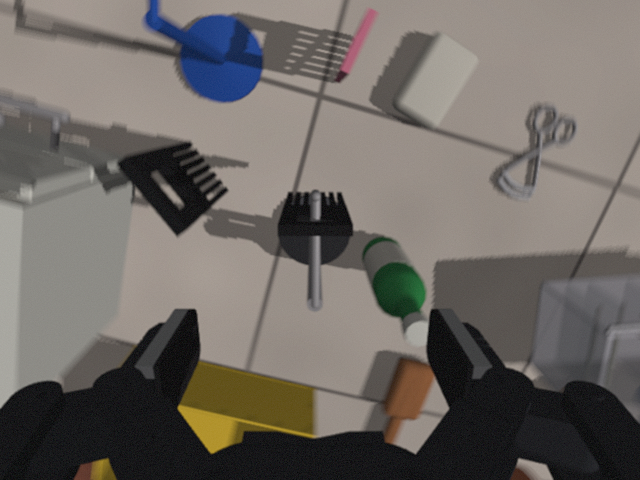

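The wrist view shows the comb's top edge centred at about (315,228), the hook tip at (316,196) and the post at (315,305), in line with the tool. The bottle cap at (416,330) is clear. I go down and grip beside the hole.

```bash
python3 -m inch '[[[100,0,0,40,0,0,0],[100,0,0,40,0,0,0],[100,0,0,34,0,0,0],[100,0,0,12,0,0,0],[100,0,0,0,0,0,0],[0,0,0,0,0,0,0],[0,0,0,0,0,0,0],[0,0,0,0,0,0,0]]]' 30
python3 -m inch '[[[0,0,0,0,0,0,0],[0,0,0,0,0,0,0]]]'
python3 - <<'E'
from h import *
go(.482,-.315,.176,195.9)
c=cam('wrist','w2.png')
E
```

```text
time: 7.0
ee_pos: [0.4821, -0.314, 0.1781]
tcp_rot: [-179.9, 0.1, -164.1]
wrist_force: [-0.5, -1.5, 5.9]
opening: 0.0494
grasp_force: 30.1
time: 7.25
ee_pos: [0.4821, -0.314, 0.1781]
tcp_rot: [-179.9, 0.1, -164.1]
wrist_force: [-0.2, 0.2, 5.0]
opening: 0.0496
grasp_force: 30.1
at [ 0.4821 -0.314   0.1781] [-1.799e+02  1.000e-01 -1.641e+02] shift [ 0.4 -1.   2.1] turn [-0.1  0.1 -0. ] t 7.25
```

View pics/w2.png

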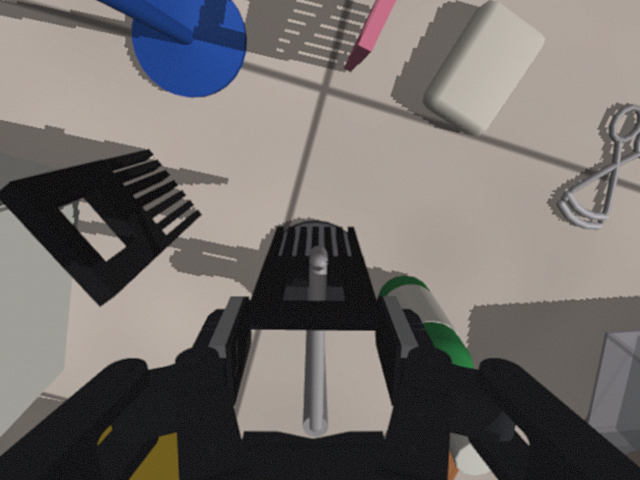

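The comb is gripped on both edges: opening 50 mm, 30 N, the hook arm showing between the fingers and the tip at (318,262). I lift 15 mm, draw outwards 60 mm, then raise.

```bash
python3 -m inch '[[[0,0,0,-8,0,0,0],[0,0,0,-7,0,0,0],[0,0,0,0,0,0,0],[0,15,0,0,0,0,0],[0,20,0,0,0,0,0],[0,25,0,0,0,0,0],[0,0,0,0,0,0,0]]]'
python3 -c "
from h import *
go(.482,-.315,.176,195.9)
cam('side','s2.png')"
```

```text
time: 8.18
ee_pos: [0.4216, -0.3306, 0.1919]
tcp_rot: [-180.0, -0.0, -164.2]
wrist_force: [-0.3, 0.2, -0.7]
opening: 0.049
grasp_force: 31.2
at [ 0.4216 -0.3306  0.1919] [-180.    -0.  -164.2] shift [-62.3  -1.4  15.9] turn [-0.  -0.  -0.1] t 8.175
```

View pics/s2.png

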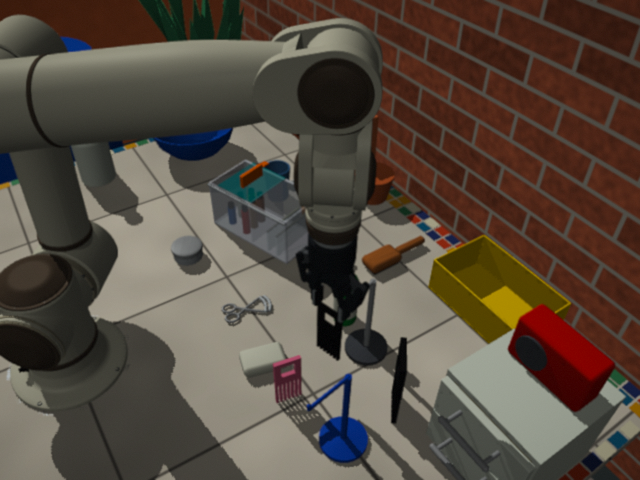

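The side view shows the comb off the hook, hanging from the gripper at (328,333). I raise and turn it, then carry it to just beyond the slot to look.

```bash
python3 -m inch '[[[0,0,0,-14,0,0,-10.6],[0,0,0,-14,0,0,-10.6],[0,0,0,-14,0,0,-10.6],[0,0,0,-14,0,0,-10.6],[0,0,0,-14,0,0,-10.6],[0,0,0,-14,0,0,-10.6],[0,0,0,-14,0,0,-10.6],[0,0,0,-14,0,0,-10.6]]]'
python3 -c "
from h import *
go(.551,.15,.305,-76)"
```

```text
time: 9.22
ee_pos: [0.4239, -0.3299, 0.3038]
tcp_rot: [-180.0, 0.0, -78.9]
wrist_force: [-0.2, -0.2, -1.2]
opening: 0.0497
grasp_force: 31.2
at [ 0.4239 -0.3299  0.3038] [-180.     0.   -78.9] shift [-446.6 -216.8   -1.1] turn [-0.   0.  -2.9] t 9.225
```

```bash
python3 -m inch '[[[0,-20,-10,0,0,0,0],[0,-40,-20,0,0,0,0],[0,-45,-22,0,0,0,0],[0,-45,-22,0,0,0,0],[0,-45,-22,0,0,0,0],[0,-45,-22,0,0,0,0],[0,-45,-22,0,0,0,0],[0,-45,-22,0,0,0,0]]]'
python3 -m inch '[[[0,-45,-22,0,0,0,0],[0,-40,-18,0,0,0,0],[0,-20,-8,0,0,0,-2.9],[0,-10,-6,0,0,0,0],[0,0,0,0,0,0,0]]]'
python3 - <<'E'
from h import *
np.set_printoptions(precision=3,suppress=True)
go(.551,.15,.305,-76)
c=cam('wrist','w3.png')
for t in('slot','tab','organiser','comb_center'): print(t,[(np.round(m['position']).astype(int).tolist(),round(m['conf'],2)) for m in finder.mark_of('wrist',t)[:4]])
for X in[(.5705,.074,.004),(.5705,.074,.069),(.551,.157,0)]: print(X,proj(c,X))
E
```

```text
time: 10.22
ee_pos: [0.522, 0.0262, 0.3034]
tcp_rot: [-180.0, 0.0, -79.3]
wrist_force: [0.6, 0.6, -0.3]
opening: 0.0498
grasp_force: 31.2
time: 10.85
ee_pos: [0.553, 0.1474, 0.3033]
tcp_rot: [180.0, -0.0, -76.4]
wrist_force: [-0.0, -0.0, -0.2]
opening: 0.0495
grasp_force: 31.2
at [0.553 0.147 0.303] [180.   -0.  -76.4] shift [-3.   1.3 -1.7] turn [ 0.  -0.  -0.4] t 10.85
slot [([306, 118], 0.97)]
tab [([319, 254], 0.78)]
organiser [([314, 182], 0.79), ([306, 117], 0.57)]
comb_center [([316, 261], 0.94)]
(0.5705, 0.074, 0.004) [313.251 113.667]
(0.5705, 0.074, 0.069) [313.256 114.036]
(0.551, 0.157, 0) [312.821 186.915]
```

View pics/w3.png

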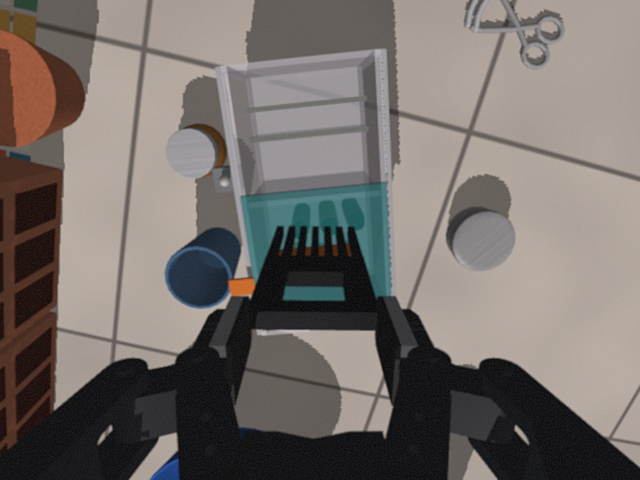

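The wrist view shows the two slot-wall edges from (248,109) to (364,99) and from (251,138) to (368,128). The cover is teal and open, its front edge near row 190. The held comb is straight, and the organiser's far rim runs (217,67)–(386,50), so it is turned about 5° relative to the tool.

Run:
```python
from h import *
np.set_printoptions(precision=4,suppress=True)
c=cam('wrist')
z=.067
A,B,C,D=[atz(c,p,z) for p in((248,109),(364,99),(251,138),(368,128))]
print(A,B,C,D,'mid',(A+B+C+D)/4,'gap',np.linalg.norm(((A+B)-(C+D))/2),'len',np.linalg.norm(A-B))
for P,Q in((A,B),(C,D)): print('ang',np.degrees(np.arctan2(*(P-Q)[1::-1])))
P,Q=atz(c,(217,67),.13),atz(c,(386,50),.13);print('rim',P,Q,np.linalg.norm(P-Q),np.degrees(np.arctan2(*(P-Q)[1::-1])))
P,Q=atz(c,(241,196),.136),atz(c,(387,183),.136);print('cover edge',P,Q,np.linalg.norm(P-Q),np.degrees(np.arctan2(*(P-Q)[1::-1])))
s=atz(c,(306,118),.004);print('slot mark',s)
sc=cam('scene');sd=cam('side')
m1=finder.mark_of('scene','slot');m2=finder.mark_of('side','slot')
rs=[ray(c,(306,118))]
if m1: rs.append(ray(sc,m1[0]['position']))
if m2: rs.append(ray(sd,m2[0]['position']))
print(m1,m2,tri(rs))
# held comb: mark ray at its expected height
print('comb', atz(c,(316,261),bot.get_obs()['ee_pos'][2]-.0245), bot.get_obs()['ee_pos'])
```

```text
[0.6342 0.0835 0.067 ] [0.5254 0.0478 0.067 ] [0.626  0.1104 0.067 ] [0.5141 0.0735 0.067 ] mid [0.5749 0.0788 0.067 ] gap 0.028011706604258106 len 0.11457940435230733
ang 18.17266019878084
ang 18.23921901747582
rim [0.6553 0.0551 0.13  ] [0.5252 0.0108 0.13  ] 0.13739892512837548 18.775071124818037
cover edge [0.6159 0.1543 0.136 ] [0.4951 0.1135 0.136 ] 0.1274370711135606 18.655923988042677
slot mark [0.5774 0.0799 0.004 ]
[{'position': [358.3, 314.6], 'conf': 0.87}, {'position': [282.2, 246.2], 'conf': 0.33}] [{'position': [286.9, 240.2], 'conf': 0.78}, {'position': [367.9, 348.4], 'conf': 0.65}] (array([0.5746, 0.0814, 0.0042]), [np.float64(0.0032447831485667633), np.float64(3.631884984825649e-05), np.float64(0.0032774403843614753)])
comb [0.5517 0.1444 0.2791] [0.5528 0.1474 0.3036]
```

```bash
python3 -m inch '[[[0,0,0,0,0,0,-4.8]]]' | head -1; python3 -c "
from h import *
go(.5743,.081,.19,-71.6)"
```

```text
time: 11.48
at [0.5529 0.1475 0.3035] [-180.     0.   -71.5] shift [ 69.9   0.8 113.5] turn [-0.   0.   0.1] t 11.475
```

```bash
python3 -m inch '[[[0,25,0,0,0,0,0],[0,30,1,0,0,0,0],[0,15,0,0,0,0,0],[0,0,0,30,0,0,0],[0,0,0,40,0,0,0],[0,0,0,30,0,0,0],[0,0,0,13,0,0,0],[0,0,0,0,0,0,0]]]'
python3 - <<'E'
from h import *
np.set_printoptions(precision=4,suppress=True)
go(.5743,.081,.0885,-71.6)
c=cam('wrist');d=cam('side');s=cam('scene')
a=cv2.resize(d['pixels'][130:270,190:340],(400,373),interpolation=cv2.INTER_CUBIC)
b=cv2.resize(c['pixels'],(400,300)); e=cv2.resize(s['pixels'][190:380,290:490],(400,380))
out=np.zeros((380,800,3),np.uint8); out[:373,:400]=a; out[:,400:]=e
cv2.imwrite('pics/m4.png',np.vstack([out,np.hstack([b[80:300],np.zeros((220,400,3),np.uint8)])])[:,:,::-1])
E
```

```text
time: 12.48
ee_pos: [0.5738, 0.081, 0.1904]
tcp_rot: [180.0, 0.0, -71.6]
wrist_force: [0.1, -0.8, -0.3]
opening: 0.0496
grasp_force: 31.3
at [0.5738 0.081  0.1904] [180.    0.  -71.6] shift [  0.2  -0.6 101.9] turn [0. 0. 0.] t 12.475
```

View pics/m4.png

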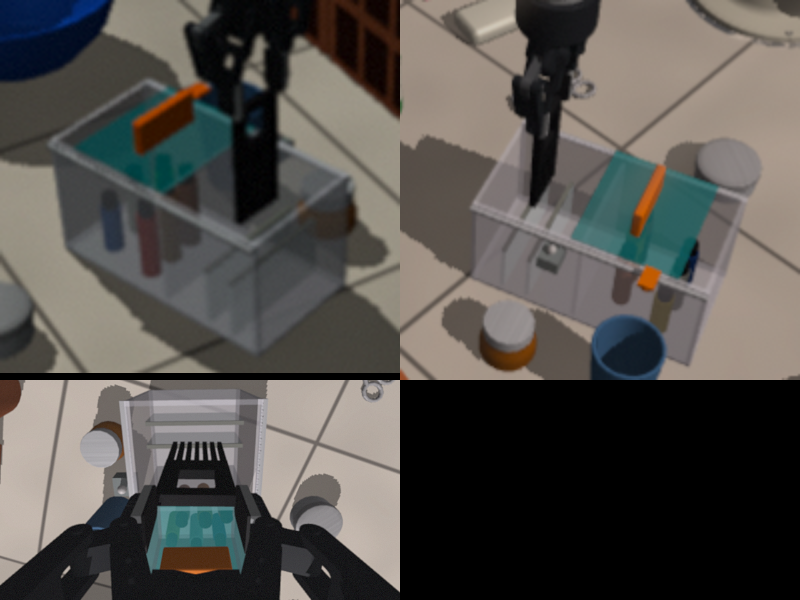

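The composite shows the comb upright over the slot; in the wrist picture the teeth tips are at about (318,229). I check that point against the slot plane.

Run:
```python
from h import *
np.set_printoptions(precision=4,suppress=True)
c=cam('wrist'); g=cv2.cvtColor(c['pixels'],cv2.COLOR_RGB2GRAY)
ms=finder.outline_of('wrist','comb_center')[:2]
o=np.array([.5748,.0795]);ex=np.array([np.cos(np.radians(18.4)),np.sin(np.radians(18.4))]);ey=np.array([-ex[1],ex[0]])
for m in ms:
    ys,xs=np.nonzero(m['pixels']); print(m['conf'],m['extent'],ys.min(),xs[ys<=ys.min()+3].mean())
    P=atz(c,(xs[ys<=ys.min()+3].mean(),ys.min()+1),.106)[:2]-o; print('tips rel slot along x,y org',P@ex,P@ey)
for p in((318,229),):
    P=atz(c,p,.106)[:2]-o; print(P@ex,P@ey)
# wall mid again
for t in finder.mark_of('wrist','slot')[:1]: P=atz(c,t['position'],.004)[:2]-o; print('slot',t,P@ex,P@ey)
```

```text
0.73 [306.3, 288.1, 248.4, 291.6] 143 322.02434077079107
tips rel slot along x,y org -0.005336880334240023 -0.05653200679080273
0.65 [313.6, 276.9, 125.4, 106.5] 225 313.90967741935486
tips rel slot along x,y org -0.0001760804996551893 -0.0021287467271595274
-0.002955758545270042 -9.159062801000198e-06
slot {'position': [313.2, 199.1], 'conf': 0.92} 0.0005513286260300721 0.0013489730106791755
```

Tips and slot agree within about 2 mm, so I lower the comb.

```bash
python3 -m inch '[[[0,0,0,20,0,0,0],[0,0,0,20,0,0,0],[0,0,0,20,0,0,0],[0,0,0,20,0,0,0],[0,0,0,10,0,0,0],[0,0,0,7,0,0,0],[0,0,0,3,0,0,0],[0,0,0,0,0,0,0]]]'
```

```text
time: 13.78
ee_pos: [0.5742, 0.0809, 0.0908]
tcp_rot: [-180.0, -0.0, -71.6]
wrist_force: [-0.7, -0.3, 0.1]
opening: 0.0493
grasp_force: 31.3
```

```bash
python3 -m inch '[[[0,0,0,1.5,0,0,0],[0,0,0,1.5,0,0,0],[0,0,0,0,0,0,0]]]'
```

```text
time: 14.15
ee_pos: [0.5745, 0.0809, 0.0891]
tcp_rot: [-179.9, -0.0, -71.6]
wrist_force: [-1.4, -0.5, 7.9]
opening: 0.0492
grasp_force: 32.5
```

```bash
python3 -m inch '[[[75,0,0,0,0,0,0],[75,0,0,0,0,0,0],[75,0,0,0,0,0,0],[75,0,0,0,0,0,0],[75,0,0,-15,0,0,0],[75,0,0,-30,0,0,0],[75,0,0,-40,0,0,0],[75,0,0,-45,0,0,0]]]'
python3 -m inch '[[[75,0,0,-30,0,0,0],[75,-30,0,-20,0,0,0],[75,-40,0,0,0,0,0],[0,0,0,0,0,0,0]]]'
python3 - <<'E'
from h import *
np.set_printoptions(precision=4,suppress=True)
c=cam('wrist');d=cam('side');s=cam('scene')
a=cv2.resize(d['pixels'][130:270,190:340],(400,373),interpolation=cv2.INTER_CUBIC)
e=cv2.resize(s['pixels'][190:380,290:490],(400,380))
out=np.zeros((380,800,3),np.uint8); out[:373,:400]=a; out[:,400:]=e
b=cv2.resize(c['pixels'],(293,220))
out=np.vstack([out,np.zeros((220,800,3),np.uint8)]); out[380:,:293]=b
cv2.imwrite('pics/m5.png',out[:,:,::-1])
o=np.array([.5748,.0795]);ex=np.array([np.cos(np.radians(18.4)),np.sin(np.radians(18.4))]);ey=np.array([-ex[1],ex[0]])
for n,k in(('wrist',c),('side',d),('scene',s)):
    print(n,'comb',[(m['position'],m['conf'],[(atz(k,m['position'],.064)[:2]-o)@v for v in(ex,ey)]) for m in finder.mark_of(n,'comb_center')[:3]])
    print(n,'tab',[(m['position'],m['conf'],[(atz(k,m['position'],.153)[:2]-o)@v for v in(ex,ey)]) for m in finder.mark_of(n,'tab')[:2]])
go(.55,.15,.25,-71.6)
E
```

```text
time: 15.15
ee_pos: [0.5737, 0.0809, 0.2196]
tcp_rot: [-180.0, -0.0, -71.6]
wrist_force: [0.2, -0.7, 0.5]
opening: 0.0641
grasp_force: 0.0
time: 15.65
ee_pos: [0.5514, 0.1492, 0.269]
tcp_rot: [-179.9, 0.0, -71.4]
wrist_force: [-0.2, -0.4, -0.1]
opening: 0.0474
grasp_force: 0.0
wrist comb []
wrist tab [([312.5, 267.7], 0.86, [np.float64(0.0002835353376096639), np.float64(0.11257508506688624)])]
side comb [([397.8, 380.6], 0.71, [np.float64(-0.21871452756110712), np.float64(-0.4616452133303889)]), ([285.5, 382.7], 0.69, [np.float64(-0.35445130301974415), np.float64(-0.3020953932146705)]), ([285.5, 222.5], 0.55, [np.float64(-0.004761125333970197), np.float64(0.004246726338265575)])]
side tab [([250.9, 176.5], 0.87, [np.float64(-0.005674215096461044), np.float64(0.11237348902866769)])]
scene comb [([233.7, 167.9], 0.82, [np.float64(-0.25329461897981465), np.float64(-0.4849312764489484)]), ([358.9, 293.7], 0.76, [np.float64(-0.009548172524511227), np.float64(-0.004546534565345409)]), ([307.8, 170.0], 0.62, [np.float64(-0.33617221793422447), np.float64(-0.30073665076128475)])]
scene tab [([413.5, 288.8], 0.61, [np.float64(-0.0032520152960796925), np.float64(0.1121680892552223)])]
at [0.552  0.1468 0.2674] [180.   -0.  -71.6] shift [-3.7  0.9 17.4] turn [ 0. -0. -0.] t 16.1
```

View pics/m5.png

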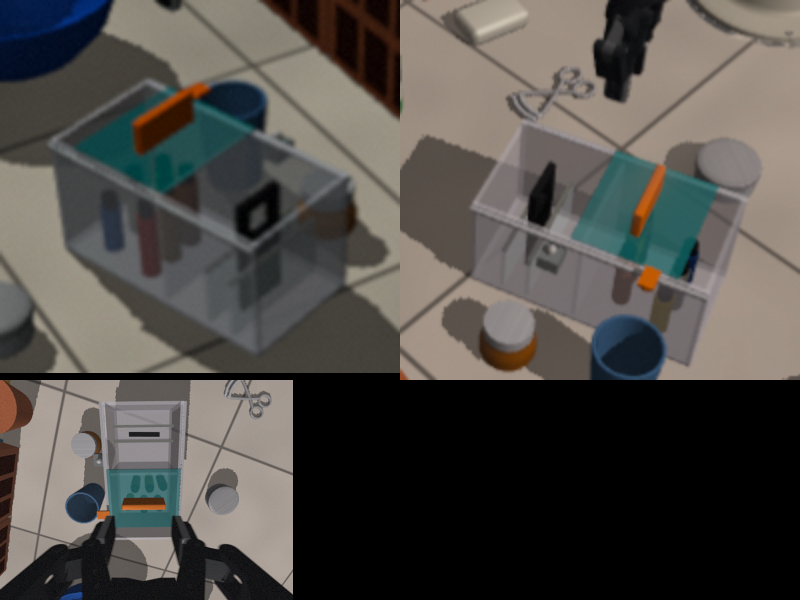

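The comb stands upright in the slot, at (358,294) in scene, within 5–10 mm of the slot's middle, and the cover is still open. The tab is at (412,289) in scene, 112 mm from the slot, so q ≈ 10 mm. Next I go behind the tab with the fingers shut.

```bash
python3 -m inch '[[[0,-25,0,0,0,0,0],[0,-35,0,0,0,0,0],[0,-15,0,0,0,0,0],[0,0,0,0,0,0,0]]]'
python3 -c "
from h import *
go(.5276,.2151,.147,-71.6)"
```

```text
time: 16.6
ee_pos: [0.5282, 0.2189, 0.2674]
tcp_rot: [180.0, -0.0, -71.5]
wrist_force: [-0.9, -0.0, -0.0]
opening: -0.0001
grasp_force: 0.0
at [0.5282 0.2189 0.2674] [180.   -0.  -71.5] shift [  3.4   1.7 120.4] turn [ 0.  -0.   0.1] t 16.6
```

```bash
python3 -m inch '[[[0,0,1.5,40,0,0,0],[0,0,0,50,0,0,0],[0,0,0,30,0,0,0],[0,0,0,0,0,0,0],[0,10,0,0,0,0,0],[0,10,0,0,0,0,0],[0,10,0,0,0,0,0]]]'
python3 -m inch '[[[0,12,0,0,0,0,0],[0,12,0,0,0,0,0],[0,12,0,0,0,0,0],[0,12,0,0,0,0,0],[0,12,0,0,0,0,0],[0,10,0,0,0,0,0]]]'
python3 -c "
from h import *
go(.5748-.3156*.026,.0795+.9489*.026,.147,-71.6)"
```

```text
time: 17.48
ee_pos: [0.5371, 0.1887, 0.1486]
tcp_rot: [-179.9, -0.0, -71.6]
wrist_force: [-0.4, 0.1, 0.6]
opening: -0.0003
grasp_force: 0.0
time: 18.23
ee_pos: [0.5586, 0.1223, 0.1474]
tcp_rot: [180.0, -0.0, -71.6]
wrist_force: [0.6, 0.6, 0.0]
opening: -0.0001
grasp_force: 0.0
at [0.5586 0.1223 0.1474] [180.   -0.  -71.6] shift [19.8 -1.8  0.4] turn [ 0. -0. -0.] t 18.225
```

```bash
python3 -m inch '[[[0,5,0,0,0,0,0],[0,5,0,0,0,0,0],[0,4,0,0,0,0,0],[0,3,0,0,0,0,0],[0,0,0,0,0,0,0]]]'
python3 - <<'E'
from h import *
go(.5666,.1042,.147,-71.6)
o=np.array([.5748,.0795]);ex=np.array([np.cos(np.radians(18.4)),np.sin(np.radians(18.4))]);ey=np.array([-ex[1],ex[0]])
for n in('wrist','scene'):
    k=cam(n);print(n,'tab',[(m['position'],m['conf'],[(atz(k,m['position'],.153)[:2]-o)@v for v in(ex,ey)]) for m in finder.mark_of(n,'tab')[:2]])
E
```

```text
time: 18.85
ee_pos: [0.5638, 0.1069, 0.1475]
tcp_rot: [180.0, -0.0, -71.6]
wrist_force: [0.2, -0.1, -0.1]
opening: -0.0002
grasp_force: 0.0
at [0.5638 0.1069 0.1475] [180.   -0.  -71.6] shift [ 3.5 -1.8  0.5] turn [ 0. -0. -0.] t 18.85
wrist tab [([312.5, 432.5], 0.68, [np.float64(-0.0015822470540409195), np.float64(0.11315744480147892)]), ([156.6, 205.4], 0.33, [np.float64(0.065786533319328), np.float64(-0.009901479810696662)])]
scene tab [([414.0, 292.3], 0.77, [np.float64(0.004722396130820521), np.float64(0.11615673398775776)])]
```

The networks disagree with the motion, so I check the orange pixels directly.

Run:
```python
from h import *
o=np.array([.5748,.0795]);ex=np.array([np.cos(np.radians(18.4)),np.sin(np.radians(18.4))]);ey=np.array([-ex[1],ex[0]])
ims=[]
for n in('scene','side','wrist'):
    k=cam(n); h=cv2.cvtColor(k['pixels'],cv2.COLOR_RGB2HSV)
    for nm,lo,hi in(('orange',(8,190,110),(18,255,255)),('teal',(80,90,40),(95,255,255))):
        N,_,st,ce=cv2.connectedComponentsWithStats(cv2.inRange(h,lo,hi))
        print(n,nm,[(st[i].tolist(),ce[i].round().tolist(),(((atz(k,ce[i],.153 if nm=='orange' else .136)[:2]-o)@np.array([ex,ey]).T).round(3)).tolist()) for i in range(1,N) if st[i,4]>25])
    ims.append(k['pixels'])
a=cv2.resize(ims[1][110:270,180:340],(400,400),interpolation=cv2.INTER_CUBIC); e=cv2.resize(ims[0][190:380,290:480],(400,400))
w=cv2.resize(ims[2],(266,200))
out=np.zeros((600,800,3),np.uint8);out[:400,:400]=a;out[:400,400:]=e;out[400:,:266]=w
cv2.imwrite('pics/m6.png',out[:,:,::-1])
```

```text
scene orange [([407, 274, 15, 34, 170], [414.0, 289.0], [-0.003, 0.114]), ([409, 323, 11, 12, 83], [414.0, 329.0], [0.088, 0.147])]
scene teal [([376, 266, 73, 63, 2274], [414.0, 298.0], [0.004, 0.118])]
side orange [([296, 66, 40, 29, 547], [313.0, 82.0], [0.487, 0.318]), ([316, 90, 61, 35, 989], [346.0, 107.0], [0.425, 0.146]), ([240, 164, 19, 14, 53], [249.0, 171.0], [0.01, 0.133]), ([355, 167, 38, 17, 286], [369.0, 177.0], [0.177, -0.109]), ([364, 246, 30, 18, 247], [378.0, 255.0], [-0.041, -0.286])]
side teal [([218, 163, 59, 40, 924], [249.0, 185.0], [-0.019, 0.109])]
wrist orange []
wrist teal [([352, 322, 52, 42, 1138], [373.0, 340.0], [-0.034, 0.068]), ([247, 325, 28, 5, 67], [261.0, 326.0], [0.026, 0.059]), ([248, 335, 25, 26, 456], [259.0, 346.0], [0.027, 0.071]), ([402, 334, 14, 15, 43], [408.0, 341.0], [-0.053, 0.068]), ([409, 345, 9, 9, 31], [414.0, 349.0], [-0.056, 0.074]), ([307, 399, 13, 6, 68], [313.0, 402.0], [-0.002, 0.108])]
```

View pics/m6.png

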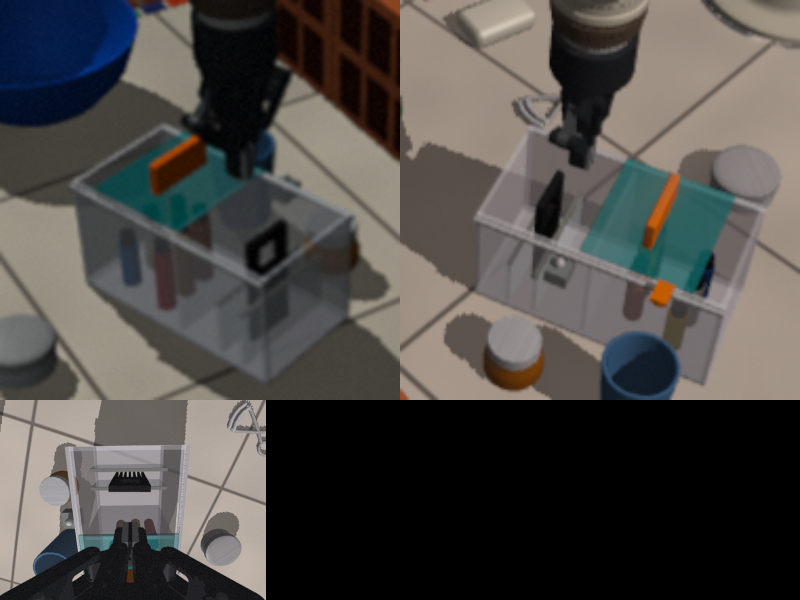

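The cover has not moved; its tab is at scene (413,289). The shut fingertips show at scene (376,267) / side (276,180), already in front of the tab, so they passed it. I triangulate the fingertips against the tab height.

Run:
```python
from h import *
np.set_printoptions(precision=4,suppress=True)
s=cam('scene');d=cam('side')
ee=bot.get_obs()['ee_pos']
print(ee,proj(s,ee),proj(d,ee),tri([ray(s,(376.5,267.4)),ray(d,(276,180))]))
h=cv2.cvtColor(d['pixels'],cv2.COLOR_RGB2HSV)
for nm,p,q in(('tab centre',None,None),):
    a=finder.mark_of('scene','tab');b=finder.mark_of('side','tab');print(a[:2],b[:2],tri([ray(s,a[0]['position']),ray(d,b[0]['position'])]))
o=np.array([.5748,.0795]);ex=np.array([np.cos(np.radians(18.4)),np.sin(np.radians(18.4))]);ey=np.array([-ex[1],ex[0]])
for yy in(.1135,):
  for xx in(-.036,.036):
    for z in(.136,.170):
      X=np.r_[o+ex*xx+ey*yy,z]; print(xx,z,proj(s,X),proj(d,X))
```

```text
[0.5637 0.107  0.1475] [374.7775 276.7181] [277.3437 190.4755] (array([0.5628, 0.1086, 0.1771]), [np.float64(0.0005000396169337603), np.float64(0.0005000396169337487)])
[{'position': [416.2, 287.8], 'conf': 0.83}] [{'position': [252.0, 178.1], 'conf': 0.75}] (array([0.5324, 0.1842, 0.1504]), [np.float64(0.003956889458751787), np.float64(0.003956889458751829)])
-0.036 0.136 [418.686  283.2015] [242.3385 187.6751]
-0.036 0.17 [420.8298 272.3599] [241.2513 176.1326]
0.036 0.136 [406.1622 308.298 ] [262.6276 174.5006]
0.036 0.17 [408.1219 297.5706] [261.9007 163.0984]
```

Run:
```python
from h import *
np.set_printoptions(precision=4,suppress=True)
s=cam('scene');d=cam('side');w=cam('wrist')
ee=bot.get_obs()['ee_pos']; print('wrist proj tcp',proj(w,ee),'30 above',proj(w,ee+[0,0,.03]),bot.get_obs()['opening'])
g=lambda c:cv2.cvtColor(c['pixels'],cv2.COLOR_RGB2GRAY)
print('scene',g(s)[256:286:2,364:390:2]);print('side',g(d)[166:200:2,264:290:2]);print('wrist',g(w)[270:330:4,290:340:4])
```

```text
wrist proj tcp [312.8145 283.7688] 30 above [312.7185 314.8423] -1.974209266350249e-05
scene [[ 37  49  53  29  29  26  29  20  14  63 153 137  93]
 [ 29  30  36  21  23  27  26  22  19  77 152 152 149]
 [100  77  42  11  18  22  25  27  60  84 148 151 151]
 [103 103 104  53  12  19  23  32  66  98 148 154 148]
 [103 103 104  42  13  15  16  41  71 104  99 107 136]
 [103 104 103  32  16  13  17  44  74 112 103 103 103]
 [103 104 104  85  36  11  13  49  93 103 103 102 102]
 [ 89  95 102 103 103  93  78  67  99 103 102 103 102]
 [ 30  22  93 103 103 103 102 102 102 102 102 103 100]
 [ 21  18  95 102 103 102 102 103 102 103 102  98  83]
 [ 21  14 102 101 102 103 102 102 102 103  94  82  94]
 [ 16  19 102 103 102 103 102 103 102  91  83  99 103]
 [ 13  23 102 102 102 102 101 102  87  85 101 104 104]
 [  7  29  80  82  92  99  95  85  89 103 105 104 101]
 [  7  28  80  81  85  99 102  84 104 104 104 102  85]]
side [[  3   5   7   6   4   7   4   6  13  11  29  29  55]
 [ 40  16   5   6   4   8   7  12  32  21  31  29  48]
 [ 82  77  52  12   7   5  18  20  22  23  31  35  43]
 [ 62  69  
[... 891 characters left out ...]
22 119 124 122 122 120 120 120 123 122]
 [123 123 121 121 119 123 123 121 122 123 122 121 124]
 [120 123 123 121 122 123 122 120  72  65  82 123 121]
 [ 61  63  82 126 122 125 121  65  64  69  68  73 123]
 [ 63  65  55  60  58  27  29  55  56  59  62  68 120]
 [ 63  67  58  61  59  13   9  52  59  60  60  73 119]
 [ 65  66  63  56  58  26  19  55  53  59  58  69 111]
 [ 23  41  58  58  57  22  16  50  58  61  58  24  36]
 [ 24  44  63  58  58  18  16  51  59  56  59  22  16]
 [ 20  51  57  58  58  21  24  51  61  60  59  19  26]
 [ 27  54  55  61  58  12  16  51  55  59  58  25  24]
 [ 19  55  62  62  56  22  22  50  57  59  58  22  20]
 [ 21  59  56  62  59  14  25  51  58  56  54  39  24]]
```

The pictures put the shut fingertips about 27 mm above the reported TCP, so they cleared the tab top at 170 mm. I go back behind the tab and push lower, feeling for the cover.

```bash
python3 -m inch '[[[0,0,0,-35,0,0,0],[0,-30,0,0,0,0,0],[0,-40,0,0,0,0,0],[0,-40,0,0,0,0,0],[0,-10,0,0,0,0,0],[0,0,0,30,0,0,0],[0,0,0,20,0,0,0],[0,0,0,0,0,0,0]]]'
python3 - <<'E'
from h import *
np.set_printoptions(precision=4,suppress=True)
go(.5276,.2151,.12,-71.6)
s=cam('scene');d=cam('side');ee=bot.get_obs()['ee_pos']
for k in(0,.027):print(proj(s,ee+[0,0,k]),proj(d,ee+[0,0,k]))
g=lambda c:cv2.cvtColor(c['pixels'],cv2.COLOR_RGB2GRAY)
u,v=proj(s,ee).round().astype(int);print(g(s)[v-20:v+8:2,u-10:u+12:2])
E
```

```text
time: 20.55
ee_pos: [0.5253, 0.22, 0.131]
tcp_rot: [179.8, -0.0, -71.6]
wrist_force: [0.7, -0.3, -0.2]
opening: 0.0002
grasp_force: 0.0
at [0.5253 0.22   0.131 ] [179.8  -0.  -71.6] shift [ 5.4 -0.7 11. ] turn [ 0.2 -0.  -0. ] t 20.55
[429.5266 302.1712] [241.919  176.8949]
[431.4547 293.6882] [241.0814 167.8814]
[[48 39 38 61 63 57 43 53 49 13 62]
 [77 32 34 52 56 55 32 31 37 15 50]
 [79 55 26 35 40 31 25 27 25 35 75]
 [79 78 74 51 20 13 17 21 24 66 78]
 [78 77 77 48 14 15 13 18 34 74 76]
 [78 77 76 38 11 11  8 26 58 71 73]
 [77 78 78 63 19 14 10 37 66 77 77]
 [76 77 77 77 75 64 41 52 70 77 76]
 [76 77 77 76 76 76 76 76 78 76 77]
 [77 76 76 76 77 76 76 76 76 77 76]
 [75 76 76 77 76 76 76 76 77 77 79]
 [77 76 76 77 77 76 76 76 77 77 87]
 [75 76 76 76 77 77 77 76 77 79 95]
 [73 75 76 76 75 76 76 71 71 87 98]]
```

```bash
python3 -m inch '[[[0,0,0,4,0,0,0],[0,0,0,4,0,0,0],[0,8,0,0,0,0,0],[0,8,0,0,0,0,0],[0,10,0,0,0,0,0],[0,10,0,0,0,0,0],[0,10,0,0,0,0,0]]]'
python3 - <<'E'
from h import *
o=np.array([.5748,.0795]);ex=np.array([np.cos(np.radians(18.4)),np.sin(np.radians(18.4))]);ey=np.array([-ex[1],ex[0]])
e=bot.get_obs()['ee_pos'][:2]-o;print('tcp',e@ex,e@ey)
k=cam('side');h=cv2.cvtColor(k['pixels'],cv2.COLOR_RGB2HSV)[140:215,200:330]
for nm,lo,hi in(('orange',(8,190,60),(18,255,255)),('teal',(80,90,40),(95,255,255))):
    ys,xs=np.nonzero(cv2.inRange(h,lo,hi));print(nm,len(xs),xs.mean()+200,ys.mean()+140)
for n in('side',):
    print('tab',[(m['position'],m['conf'],[(atz(k,m['position'],.153)[:2]-o)@v for v in(ex,ey)]) for m in finder.mark_of(n,'tab')[:2]])
E
```

```text
time: 21.52
ee_pos: [0.5408, 0.1765, 0.1246]
tcp_rot: [-180.0, 0.0, -71.6]
wrist_force: [0.0, 1.3, 0.1]
opening: -0.0002
grasp_force: 0.6
tcp -0.0016453444152034688 0.1028142812501245
orange 143 261.31468531468533 173.93006993006992
teal 1057 260.17313150425736 188.6442762535478
tab [([257.5, 181.1], 0.88, [np.float64(-0.009429073122060996), np.float64(0.08672184304415512)]), ([342.2, 321.8], 0.34, [np.float64(-0.23241692807241926), np.float64(-0.33713232127941317)])]
```

The cover moves now: the tab is 87 mm from the slot, with the TCP 16 mm behind it as expected. I continue.

```bash
python3 -m inch '[[[0,12,0,0,0,0,0],[0,12,0,0,0,0,0],[0,12,0,0,0,0,0],[0,12,0,0,0,0,0],[0,8,0,0,0,0,0],[0,5,0,0,0,0,0],[0,4,0,0,0,0,0],[0,4,0,0,0,0,0]]]'
python3 -m inch '[[[0,3,0,0,0,0,0],[0,3,0,0,0,0,0],[0,2,0,0,0,0,0],[0,0,0,0,0,0,0]]]'
python3 - <<'E'
from h import *
o=np.array([.5748,.0795]);ex=np.array([np.cos(np.radians(18.4)),np.sin(np.radians(18.4))]);ey=np.array([-ex[1],ex[0]])
ob=bot.get_obs();e=ob['ee_pos'][:2]-o;print('tcp',e@ex,e@ey,'push N',ob['wrist_force'][:2]@ey)
k=cam('side')
print('tab',[(m['position'],m['conf'],[(atz(k,m['position'],.153)[:2]-o)@v for v in(ex,ey)]) for m in finder.mark_of('side','tab')[:2]])
E
```

```text
time: 22.62
ee_pos: [0.562, 0.1123, 0.1245]
tcp_rot: [180.0, 0.1, -71.6]
wrist_force: [-0.6, 7.0, 0.7]
opening: 0.0002
grasp_force: 3.1
time: 23.12
ee_pos: [0.5645, 0.1042, 0.1244]
tcp_rot: [180.0, 0.0, -71.6]
wrist_force: [-0.7, 2.7, -0.2]
opening: -0.0003
grasp_force: 1.6
tcp -0.0019388544003176378 0.02670903682111194 push N 2.774893227361848
tab [([340.5, 320.1], 0.63, [np.float64(-0.2311351344318628), np.float64(-0.3322339961567172)]), ([284.8, 191.5], 0.62, [np.float64(0.0009372490488985979), np.float64(0.008244159381434923)])]
```

The force peaked at 7 N and then fell, which suggests the catch snapped. I push a little further to feel the stop.

```bash
python3 -m inch '[[[0,2,0,0,0,0,0],[0,2,0,0,0,0,0],[0,0,0,0,0,0,0]]]'
python3 -m inch '[[[0,2,0,0,0,0,0],[0,1,0,0,0,0,0],[0,0,0,0,0,0,0]]]'
```

```text
time: 23.6
ee_pos: [0.5646, 0.1039, 0.1245]
tcp_rot: [180.0, 0.4, -71.4]
wrist_force: [-8.2, 20.8, 2.4]
opening: -0.0003
grasp_force: 11.2
time: 23.98
ee_pos: [0.5647, 0.1038, 0.1245]
tcp_rot: [180.0, 0.7, -71.3]
wrist_force: [-13.1, 34.3, 3.3]
opening: 0.0001
grasp_force: 18.2
```

Hard against the stop: the force rose to 37 N with no motion. I back off, rise clear and check that the cover stays.

```bash
python3 -m inch '[[[0,-8,0,0,0,0,0],[0,-12,0,0,0,0,0],[0,-10,0,0,0,0,0],[0,0,0,-40,0,0,0],[0,0,0,-50,0,0,0],[0,-40,0,-50,0,0,0],[0,-50,0,0,0,0,0],[0,0,0,0,0,0,0]]]'
python3 - <<'E'
from h import *
np.set_printoptions(precision=3,suppress=True)
o=np.array([.5748,.0795]);ex=np.array([np.cos(np.radians(18.4)),np.sin(np.radians(18.4))]);ey=np.array([-ex[1],ex[0]])
for n in('wrist','side','scene'):
    k=cam(n); 
    for t,z in(('tab',.153),('comb_center',.064)):
        print(n,t,[(np.round(m['position']),round(m['conf'],2),np.array([(atz(k,m['position'],z)[:2]-o)@v for v in(ex,ey)])) for m in finder.mark_of(n,t)[:4]])
print(bot.get_obs()['wrist_force'])
E
```

```text
time: 24.98
ee_pos: [0.5287, 0.213, 0.2638]
tcp_rot: [-179.9, 0.0, -71.4]
wrist_force: [0.7, -0.5, -0.7]
opening: -0.0003
grasp_force: 0.0
wrist tab [(array([310.,  26.]), 0.72, array([0.001, 0.01 ]))]
wrist comb_center []
side tab [(array([283., 192.]), 0.59, array([-0.002,  0.011]))]
side comb_center [(array([287., 381.]), 0.94, array([-0.351, -0.302])), (array([397., 384.]), 0.8, array([-0.226, -0.464]))]
scene tab [(array([367., 271.]), 0.73, array([-0.005,  0.01 ]))]
scene comb_center [(array([234., 171.]), 0.93, array([-0.244, -0.477])), (array([309., 173.]), 0.76, array([-0.328, -0.292])), (array([283., 244.]), 0.73, array([-0.065, -0.225])), (array([399., 389.]), 0.18, array([0.166, 0.156]))]
[-0.257  0.057 -0.161]
```

All three views put the tab 10 mm from the slot, so q ≈ 112 mm, and it held after I backed off. The robot is clear, so I hand in.

```bash
python3 -c "
from h import *
print(bot.job_done())"
```

```text
the job is handed in; nothing more can be done
None
```

I handed the job in: the comb was seen standing upright in the slot before I closed the cover, and the cover was still fully closed (about 112 mm) after the arm backed clear, though `job_done()` returned no verdict.

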